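# Find the heavy side of a handwheel by feel

### The job

The handwheel on the bench spindle is heavier on one side of its rim; nothing shows which, and the bearing is so stiff that the wheel stays wherever it is left. Take the red handle, turn the wheel right round at least once to feel where the heavy side is, then bring the heavy side straight down (to within a finger's width at the rim) and finish still gripping the handle and keeping the wheel there, so that I can mark the spot for drilling. Leave the mallet and the tape measure alone.

Things in the scene. Friction and masses are not known exactly. Their poses are not given: they have to be found in the camera images.
- spindle_stand: grey painted pedestal, fixed to the bench; base plate 130 x 150 x 14 mm, bearing housing 68 mm in diameter on top. Origin: centre of the underside. Its -x axis runs along the level axle to the handwheel and on along the handle, roughly towards the robot; y is level, across the axle; z up.
- wheel_centre (a point): centre of the handwheel (170 mm in diameter, dark steel rim 22 mm deep and 24 mm thick, green spokes, axle nut standing out 34 mm in front), 140 mm above the bench, 75 mm before the stand's origin along its -x. Axes as the stand's; it does not turn with the wheel. The wheel turns either way without stops.
- rim_bottom (a point): fixed point straight below the axle at the rim, 85 mm under the wheel's centre: where the heavy spot must come. The heavy spot is hidden in the rim, 72 mm from the axle, at an unknown angle that the handle and spokes do not tell. It is 250 to 450 g too heavy; the rest of the wheel, handle included, is in balance.
- bearing (a point): middle of the bearing on the axle, 140 mm above the bench, over the stand's origin. It drags with 0.34 N m either way, always more than the heavy spot's pull, so the wheel stays where it is left. At the handle it takes about 5 N to turn, 2 to 4 N more where the heavy spot rises fastest and as much less where it sinks fastest.
- crank_handle: red handle, a cylinder 25 mm in diameter and 100 mm long, parallel to the axle, standing out of the wheel's front. Origin: its middle, 73 mm before the wheel's centre plane (61 mm before the rim) and 72 mm from the axle; x axis along it. It spins freely on its pin, so a hand gripping it from above can carry it all the way round, 68 to 212 mm above the bench, without tilting.
- mallet: wooden joiner's mallet, 95 x 264 x 55 mm, lying on the bench to the right; bystander. Origin: centre of its underside.
- tape_measure: black and green tape measure, 39 x 91 x 66 mm, on the bench to the left; bystander. Origin: centre of its underside.

How it is judged:
By the outcome, as a careful person would: the job done as asked, in the order asked, and still so for the second after the job is handed in, while the arm keeps its last pose, push and grip.
It also fails if it takes over 64 s, if anything falls off the work surface, if the arm or the gripper's body presses on something with over 40 N, if the wrist force passes 120 N, or if a joint passes its speed limit or range.

### The arm

A 6-joint arm with a two-finger parallel gripper is mounted at the origin on a cart in front of the work surface, level with it; the furniture and walls round the work are solid. World frame = base frame: x ahead of the robot, y to its left, z up, the work surface at z = 0. Lengths are in m, angles in degrees, forces in N, time in s.
With the tool pointing down it reaches from about 0.25 to 0.775 m from the base axis. Payload 8.9 kg.
Tool frame: the origin (TCP) lies midway between the tips of the shut fingers; the grasp point (between the pads) lies 19 mm behind it; z points along the fingers, y is the line along which they close (so a half turn about z gives the same grasp; the last joint's range is limited). The gripper opens to 85 mm and grips with 20 to 120 N. Pads are 22 mm wide; open, the fingers measure 114 mm over their backs; the gripper's body (76 mm by 85 mm) begins 54 mm behind the grasp point. The pads swing forward as they close: fully open they stand 13 mm farther back than shut.
Start: joints at [58.138, 16.656, -8.789, 64.555, 0, 82.019], TCP at [0.213, 0.48, 0.231] pointing down, gripper open.
Joint ranges: [-144.48, 144.48], [-52.06, 99.96], [-74.48, 78.29], [-112.23, 115.85], [-86.99, 84.42], [-180, 180]. Speed limits (degrees/s): [127.2, 127.2, 159.86, 180, 180, 180].

### API

Orientations are given as [roll, pitch, yaw] about the fixed x, y, z axes, in that order (R = Rz(yaw) Ry(pitch) Rx(roll)).
In Python, from bench import get_obs, grab_frame, camera_params, job gives the robot as it stands.
- The arm moves only by the tool send_rows, never from a script. Its argument "increments" is a list of rows, each a list of 3 entries, a list of its own where there are three numbers: the turn, a rotation vector about the tool's x, y, z in units of 10 degrees (1.0 is 10 degrees), then the shift along the tool's x, y, z in units of 25 mm (1.0 is 25 mm), then the opening in per cent of the stroke, from 0 (shut) to 100 (fully open). A call has 1 to 20 rows; each row shifts and turns the commanded pose from where the row before left it, along the tool's axes as they then stand; what a row does not reach is not made up. A row lasts 1/8 s, in which the tool goes at most 62.5 mm and 10.7 degrees, less where a joint would pass 70% of its speed; a pose out of reach is approached as far as the arm can. A call is refused whole if a number of a shift passes 1 or a number of a turn 1, either way. A call with a gripper value outside its range is refused whole. The fingers move at their own pace and stop on an object; "grip_force" is the grip in N (left out, the last holds). Time passes only in rows, so rows that do not move let the fingers close. It gives the time, the measured TCP pose, the force, the opening and the grip force at its end, in the units of the state.
- get_obs(): the state, without advancing time (a new reading comes with each control period).
- grab_frame(name): name is "scene" or "top"; returns the picture (480x640x3 uint8, red, green, blue); there is no depth.
- camera_params(name): a dict with "mtx" (3x3 intrinsics, pixels), "R" (3x3) and "t" (3): a world point X has camera coordinates R X + t. Camera axes: x right, y down, z forward; pixel columns grow to the right and rows downward; lengths in m; the calibration is good to about 2 mm. A picture is of the moment at which its call begins. camera_params takes no time and is no camera call.
- job.job_done(): hands the job in; it is judged then, once.
The state is a dict: "t": time; "joint_positions": joint angles; "dq": joint speeds; "tau": joint torques, N m; "eef_pos": TCP position; "orientation": TCP orientation; "contact_force": force on the tool from outside, world axes, zero at the start; "ft_torque": the same for the moment, N m; "width": opening from 0.0 (shut) to 1.0 (fully open); "grasp_force": force on a finger pad.
Only numpy, scipy, OpenCV 4.12 (cv2) and the standard library are available. Lean on these libraries where they do the work, as an engineer would, in place of code of your own. Each camera call takes 0.05 s, during which the arm holds its last target. There are 200 camera calls.

## Working session

There is one attempt and no reset: what is moved stays moved. The work goes in short steps, Python scripts to look and compute and a tool call to move; the robot and the scene stay as the last step left them, time stands still between calls to the robot, and variables do not carry over. Pictures are saved under pics/ and viewed, at most 10 in all, crops included, and the job is handed in when it is done.

Besides the shell and the picture viewer there is one more tool, called by a JSON object that holds its "method" and its "body", one argument or row to a line. send_rows: Moves the arm, as the interface text tells. Its arguments: {"type":"object","properties":{"increments":{"type":"array"},"grip_force":{"type":"number"}},"required":["increments"]}

```bash
mkdir -p pics
python3 - <<'E'
from bench import *
import cv2
for n in("scene","top"):
    cv2.imwrite(f"pics/{n}0.png",grab_frame(n)[:,:,::-1]);p=camera_params(n);print(n,p["mtx"].round(1).tolist(),p["R"].round(4).tolist(),p["t"].round(4).tolist())
print(get_obs())
E
```

```text
scene [[572.8, 0.0, 313.4], [0.0, 572.8, 231.3], [0.0, 0.0, 1.0]] [[0.4885, -0.8724, -0.015], [-0.6173, -0.3334, -0.7126], [0.6167, 0.3574, -0.7014]] [-0.296, 0.4593, 0.902]
top [[557.4, 0.0, 319.2], [0.0, 557.4, 243.1], [0.0, 0.0, 1.0]] [[0.4534, -0.8913, 0.0035], [-0.7938, -0.4056, -0.4531], [0.4053, 0.2026, -0.8914]] [-0.2666, 0.5465, 1.2154]
{'t': 0.1, 'joint_positions': array([ 5.81362541e+01,  1.66859309e+01, -8.82555178e+00,  6.45544099e+01,
        2.61982545e-05,  8.20194614e+01]), 'dq': array([ 0.07557122, -0.03955538,  0.11314108,  0.09632839,  0.02876835,
        0.01508795]), 'tau': array([ 1.02197009e-03, -5.37977350e+01,  3.31918502e+01,  9.39205696e-03,
       -2.69149186e-04, -1.43462938e-06]), 'eef_pos': array([0.21234641, 0.47972476, 0.23079541]), 'orientation': array([-1.79934749e+02, -9.17425759e-03,  1.56116787e+02]), 'contact_force': array([-0.11929017, -0.54479428, -0.80714134]), 'ft_torque': array([-0.04045298, -0.02683182,  0.02948749]), 'grasp_force': 0.0, 'width': 1.0026653461706383}
```

View pics/scene0.png

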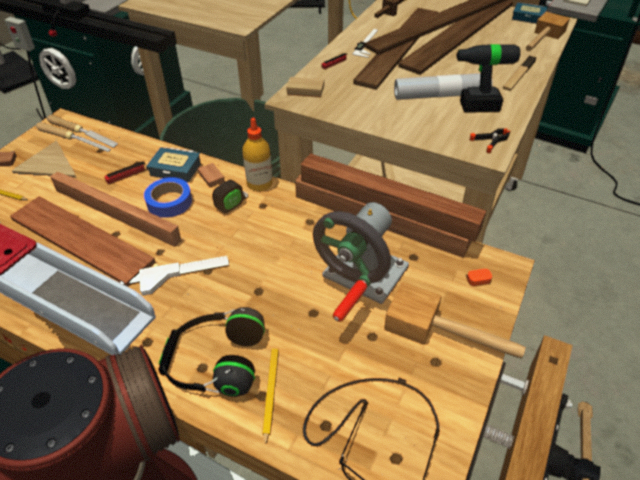

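View pics/top0.png

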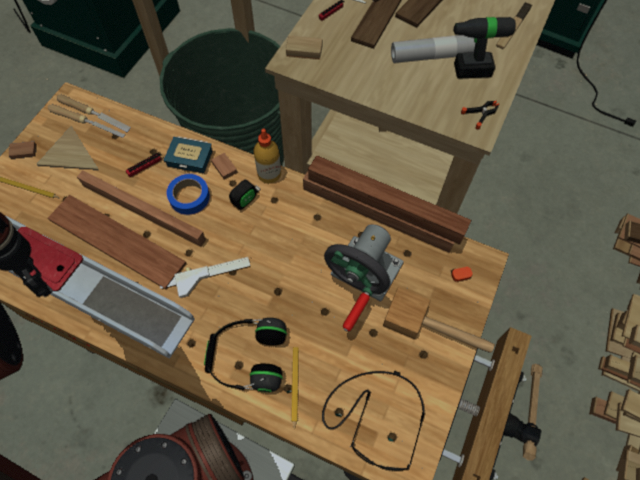

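The wheel is near scene px (352,250) and top px (357,270). The handle points down and towards the robot, ending at scene (340,315) and top (350,325), with the mallet just to its right. Next I measure.

```bash
cat > h.py <<'E'
import numpy as np,cv2
from bench import *
P={n:camera_params(n) for n in("scene","top")}
def tri(a,b):
    A=[np.asarray(P[n]["mtx"])@np.c_[P[n]["R"],P[n]["t"]] for n in("scene","top")]
    X=cv2.triangulatePoints(A[0],A[1],np.float64(a).reshape(2,1),np.float64(b).reshape(2,1)).ravel();return X[:3]/X[3]
def onz(n,uv,z):
    p=P[n];R=np.array(p["R"]);c=-R.T@p["t"];d=R.T@np.linalg.solve(p["mtx"],[*uv,1]);return c+d*(z-c[2])/d[2]
def proj(n,X):
    p=P[n];v=np.array(p["mtx"])@(np.array(p["R"])@X+p["t"]);return v[:2]/v[2]
def red(im,box):
    h=cv2.cvtColor(im,cv2.COLOR_RGB2HSV);m=(((h[...,0]<6)|(h[...,0]>174))&(h[...,1]>170)&(h[...,2]>70)).astype(np.uint8)
    k=np.zeros_like(m);x0,y0,x1,y1=box;k[y0:y1,x0:x1]=m[y0:y1,x0:x1];return k
E
python3 - <<'E'
from h import *
B={"scene":(310,190,420,335),"top":(310,210,420,345)}
E={}
for n in P:
    im=grab_frame(n);m=red(im,B[n]);ys,xs=np.nonzero(m);r=cv2.minAreaRect(np.c_[xs,ys].astype(np.float32))
    b=cv2.boxPoints(r);b=b[np.argsort(b[:,1])];E[n]=(b[:2].mean(0),b[2:].mean(0));print(n,len(xs),r,E[n])
    x0,y0,x1,y1=(300,180,430,340);c=cv2.resize(im[y0:y1,x0:x1],None,fx=3.7,fy=3.7,interpolation=cv2.INTER_CUBIC)
    E[n+"c"]=c
c=np.hstack([E["scenec"][:,:400],E["topc"][:,:400]]);cv2.imwrite("pics/crop.png",c[:,:,::-1]);print(c.shape)
a=tri(E["scene"][0],E["top"][0]);b=tri(E["scene"][1],E["top"][1]);print(a,b,np.linalg.norm(a-b),np.degrees(np.arctan2(*(a-b)[1::-1])))
E
```

```text
scene 485 ((349.3825988769531, 299.4903869628906), (12.054704666137695, 44.98462677001953), 38.36748504638672) (array([363.34363, 281.85538], dtype=float32), array([335.42157, 317.1254 ], dtype=float32))
top 377 ((355.72796630859375, 311.4663391113281), (9.645529747009277, 39.80580520629883), 30.256441116333008) (array([365.75647, 294.27463], dtype=float32), array([345.69946, 328.65805], dtype=float32))
(592, 800, 3)
[ 0.55616063 -0.14170033  0.08872289] [ 0.45706258 -0.13387196  0.08520467] 0.09946901433941568 -4.516770666738241
```

View pics/crop.png

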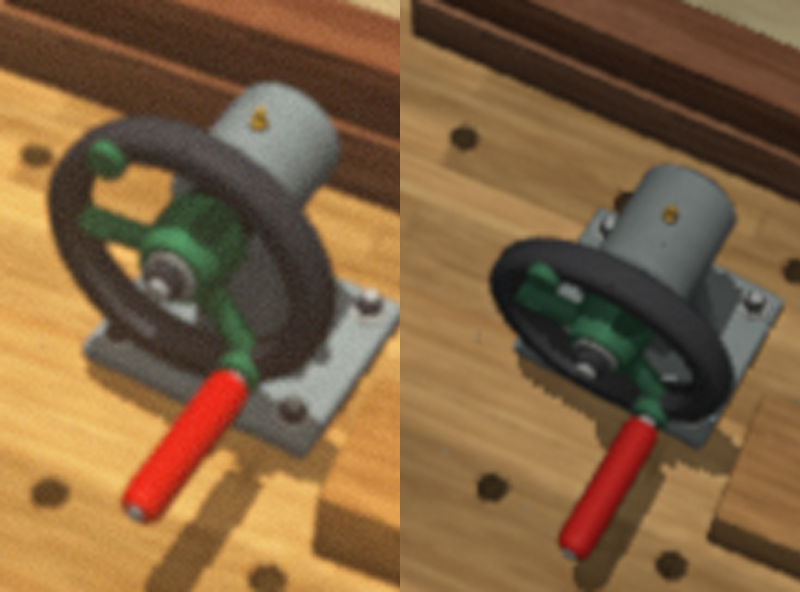

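The handle sits at the lower right of the wheel. In px, the nut tip is at scene (343,257) and top (349.5,278.6); the brass nipple is at scene (370,212) and top (373,237.6).

Run:
```python
from h import *
nut=tri((343.0,257.0),(349.5,278.6));nip=tri((370.3,212.4),(373,237.6));print(nut,nip,np.degrees(np.arctan2(*(nip-nut)[1::-1])))
# bearing housing/nut by known heights
for n,u,v in(("scene",(343,257),(370.3,212.4)),("top",(349.5,278.6),(373,237.6))): print(onz(n,u,.14),onz(n,v,.178))
# base bolts z~.018: right-front and back-right
bolts={"scene":[(292,408),(370,300)],"top":[(755-400,300)]}
for n in bolts:
    for b in bolts[n]: print(n,onz(n,(300+b[0]/3.7,180+b[1]/3.7),.018))
# rim outer ellipse from dark mask
for n in P:
    im=grab_frame(n);h=cv2.cvtColor(im,cv2.COLOR_RGB2HSV);m=(h[...,2]<85).astype(np.uint8)
    k=np.zeros_like(m);k[195:300,308:400]=m[195:300,308:400]
    c=max(cv2.findContours(k,0,1)[0],key=cv2.contourArea);e=cv2.fitEllipse(cv2.convexHull(c));print(n,cv2.contourArea(c),e,onz(n,e[0],.14))
```

```text
[ 0.55426303 -0.0964624   0.13944751] [ 0.65687751 -0.10510036  0.17771825] -4.811746439235814
[ 0.55417768 -0.09717759  0.14      ] [ 0.65647603 -0.10506395  0.178     ]
[ 0.55366417 -0.09600332  0.14      ] [ 0.65684346 -0.10530776  0.178     ]
scene [ 0.60718384 -0.15790316  0.018     ]
scene [ 0.7052499  -0.16402986  0.018     ]
top [ 0.7036958  -0.16532041  0.018     ]
scene 3868.5 ((353.76934814453125, 237.54150390625), (78.49101257324219, 110.70880126953125), 126.26319885253906) [ 0.61178593 -0.09188419  0.14      ]
top 2398.0 ((361.2689514160156, 260.4057922363281), (66.22388458251953, 80.99235534667969), 155.2660369873047) [ 0.6084624  -0.10062255  0.14      ]
```

{"method": "send_rows", "body": {
  "increments": [
    [[0, 0, -0.97], [0, 0, 0], 100],
    [[0, 0, -0.97], [0, 0, 0], 100],
    [[0, 0, 0], [-0.5, -0.95, 0], 100],
    [[0, 0, 0], [-0.5, -0.95, 0], 100],
    [[0, 0, 0], [-0.5, -0.95, 0], 100],
    [[0, 0, 0], [-0.5, -0.95, 0], 100],
    [[0, 0, 0], [-0.5, -0.95, 0], 100],
    [[0, 0, 0], [-0.5, -0.95, 0], 100],
    [[0, 0, 0], [-0.5, -0.95, 0], 100],
    [[0, 0, 0], [-0.5, -0.95, 0], 100],
    [[0, 0, 0], [-0.5, -0.95, 0], 100],
    [[0, 0, 0], [-0.5, -0.95, 0], 100],
    [[0, 0, 0], [-0.5, -0.95, 0], 100],
    [[0, 0, 0], [-0.5, -0.95, 0], 100],
    [[0, 0, 0], [-0.5, -0.95, 0], 100],
    [[0, 0, 0], [-0.5, -0.95, 0], 100]
  ]
}}

```text
t: 2.3
eef_pos: [0.3613, 0.1341, 0.2314]
orientation: [180.0, 0.0, 175.5]
contact_force: [0.1, 0.5, -0.3]
width: 0.994
grasp_force: 0.0
```

{"method": "send_rows", "body": {
  "increments": [
    [[0, 0, 0], [-0.5, -0.95, 0], 100],
    [[0, 0, 0], [-0.5, -0.95, 0], 100],
    [[0, 0, 0], [-0.5, -0.95, 0], 100],
    [[0, 0, 0], [-0.5, -0.95, 0], 100],
    [[0, 0, 0], [-0.5, -0.95, 0], 100],
    [[0, 0, 0], [-0.5, -0.95, 0], 100],
    [[0, 0, 0], [-0.5, -0.95, 0], 100],
    [[0, 0, 0], [-0.5, -0.95, 0], 100],
    [[0, 0, 0], [-0.5, -0.95, 0], 100],
    [[0, 0, 0], [-0.5, -0.95, 0], 100],
    [[0, 0, 0], [-0.5, -0.95, 0], 100],
    [[0, 0, 0], [0, 0, 0], 100],
    [[0, 0, 0], [0, 0, 0], 100],
    [[0, 0, 0], [0, 0, 0], 100]
  ]
}}

```text
t: 4.05
eef_pos: [0.4774, -0.1356, 0.2314]
orientation: [180.0, -0.0, 175.6]
contact_force: [0.2, 0.2, -0.3]
width: 1.0
grasp_force: 0.0
```

Run:
```python
from h import *
# mallet corner + picture
cs=[grab_frame(n)[150:350,250:510] for n in P]
c=np.hstack([cv2.resize(x,None,fx=1.53,fy=1.53) for x in cs]);cv2.imwrite("pics/app.png",c[:,:,::-1])
print(onz("scene",(387,333),0),onz("scene",(387,305),.055),onz("top",(386,328),0))
o=get_obs();print({k:np.round(v,3) for k,v in o.items()})
```

```text
[ 0.52801835 -0.21319939  0.        ] [ 0.55152196 -0.19822617  0.055     ] [ 0.53212949 -0.21505732  0.        ]
{'t': np.float64(4.15), 'joint_positions': array([-2.4308e+01,  1.3543e+01, -1.2988e+01,  6.3464e+01,  3.0000e-03,
       -1.9872e+01]), 'dq': array([-0.098,  0.087,  0.263,  0.015, -0.046, -0.068]), 'tau': array([-8.6000e-02, -4.9646e+01,  3.2935e+01,  4.0000e-03, -2.0000e-03,
        5.0000e-03]), 'eef_pos': array([ 0.478, -0.136,  0.231]), 'orientation': array([1.79999e+02, 6.00000e-03, 1.75564e+02]), 'contact_force': array([-0.529,  0.095,  0.176]), 'ft_torque': array([-0.007, -0.031, -0.011]), 'grasp_force': np.float64(0.0), 'width': np.float64(0.997)}
```

View pics/app.png

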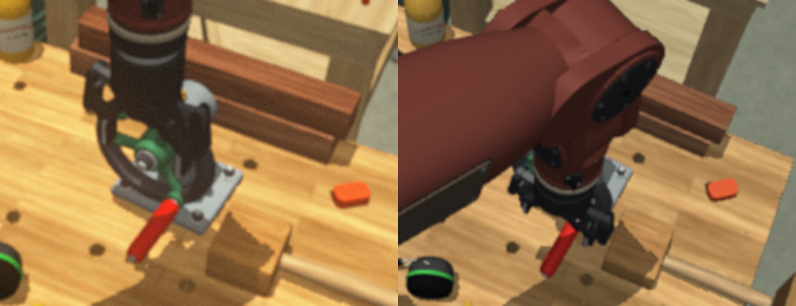

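The gripper is open above the handle (handle tip at scene-crop px (132,258)) and lined up with it. The mallet is clear of it.

{"method": "send_rows", "body": {
  "increments": [
    [[0, 0, 0], [0, 0, 0.9], 100],
    [[0, 0, 0], [0, 0, 0.9], 100],
    [[0, 0, 0], [0, 0, 0.9], 100],
    [[0, 0, 0], [0, 0, 0.9], 100],
    [[0, 0, 0], [0, 0, 0.9], 100],
    [[0, 0, 0], [0, 0, 0.8], 100],
    [[0, 0, 0], [0, 0, 0.7], 100],
    [[0, 0, 0], [0, 0, 0.7], 100],
    [[0, 0, 0], [0, 0, 0], 100],
    [[0, 0, 0], [0, 0, 0], 100]
  ]
}}

```text
t: 5.4
eef_pos: [0.478, -0.1363, 0.0644]
orientation: [-180.0, 0.0, 175.5]
contact_force: [0.6, -0.1, 0.7]
width: 1.0
grasp_force: 0.0
```

{"method": "send_rows", "body": {
  "increments": [
    [[0, 0, 0], [0, 0, 0], 45],
    [[0, 0, 0], [0, 0, 0], 45],
    [[0, 0, 0], [0, 0, 0], 45],
    [[0, 0, 0], [0, 0, 0], 45]
  ],
  "grip_force": 60
}}

```text
t: 5.9
eef_pos: [0.4777, -0.1363, 0.0639]
orientation: [-180.0, 0.0, 175.5]
contact_force: [0.6, 0.1, 0.4]
width: 0.453
grasp_force: 0.0
```

Run:
```python
from h import *
c=np.hstack([cv2.resize(grab_frame(n)[200:350,280:430],(400,400),interpolation=2) for n in P]);cv2.imwrite("pics/grip.png",c[:,:,::-1])
```

```text
(no output)
```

View pics/grip.png

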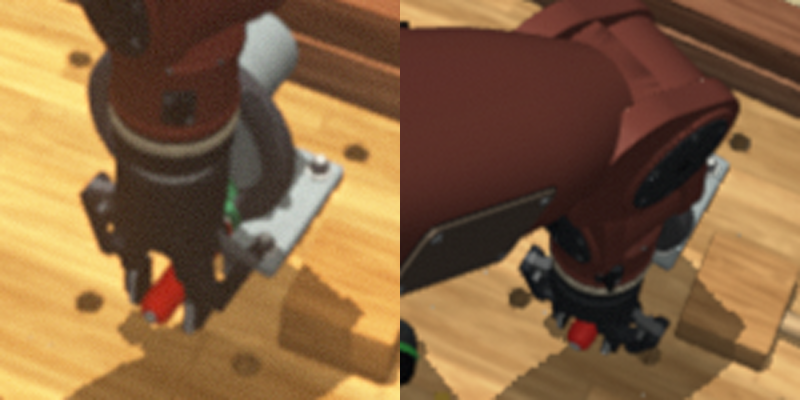

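The fingers straddle the red handle tip (crop px (165,295)) with no contact. Closing now.

{"method": "send_rows", "body": {
  "increments": [
    [[0, 0, 0], [0, 0, 0], 20],
    [[0, 0, 0], [0, 0, 0], 10],
    [[0, 0, 0], [0, 0, 0], 0],
    [[0, 0, 0], [0, 0, 0], 0],
    [[0, 0, 0], [0, 0, 0], 0]
  ],
  "grip_force": 60
}}

```text
t: 6.62
eef_pos: [0.4777, -0.1355, 0.0639]
orientation: [179.9, 0.0, 175.6]
contact_force: [-0.9, 5.6, 4.7]
width: 0.273
grasp_force: 58.4
```

Run:
```python
from bench import *
import numpy as np
o=get_obs();print({k:np.round(o[k],4) for k in("t","eef_pos","contact_force","ft_torque","width","grasp_force")})
```

```text
{'t': np.float64(6.625), 'eef_pos': array([ 0.4777, -0.1355,  0.0639]), 'contact_force': array([-0.9373,  5.6209,  4.6538]), 'ft_torque': array([1.0719, 0.077 , 0.0566]), 'width': np.float64(0.2731), 'grasp_force': np.float64(58.3677)}
```

```bash
cat > rows.py <<'E'
import numpy as np
def rows(a0,a1,step,cur,c,r=.072):
    """cur,c: commanded TCP and circle centre (u,v) in m; returns tool y,z increments in units, and end"""
    n=int(round(abs(a1-a0)/abs(step)));cur=np.array(cur);out=[]
    for a in np.radians(np.linspace(a0,a1,n+1)[1:]):
        t=np.array(c)+r*np.array([np.cos(a),np.sin(a)]);d=np.round((t-cur)/.025,2);cur=cur+d*.025;out.append([float(d[0]),float(-d[1])])
    return out,cur
E
python3 - <<'E'
from rows import *
# u,v relative to assumed centre
a=230.5;s=.072*np.array([np.cos(np.radians(a)),np.sin(np.radians(a))])
o,c=rows(a,a+60,4,s,(0,0))
for i in range(0,len(o),3):print(i//3,o[i:i+3])
E
```

```text
0 [[0.16, 0.12], [0.17, 0.11], [0.17, 0.1]]
1 [[0.18, 0.09], [0.19, 0.07], [0.19, 0.06]]
2 [[0.2, 0.05], [0.2, 0.03], [0.2, 0.02]]
3 [[0.2, 0.01], [0.2, -0.01], [0.2, -0.02]]
4 [[0.2, -0.04], [0.19, -0.05], [0.19, -0.06]]
```

{"method": "send_rows", "body": {
  "increments": [
    [[0, 0, 0], [0, 0.16, 0.12], 0],
    [[0, 0, 0], [0, 0.17, 0.11], 0],
    [[0, 0, 0], [0, 0.17, 0.1], 0]
  ]
}}

```text
t: 7.0
eef_pos: [0.4786, -0.1231, 0.0562]
orientation: [179.9, 0.0, 175.5]
contact_force: [-4.5, 6.5, 18.8]
width: 0.271
grasp_force: 59.6
```

{"method": "send_rows", "body": {
  "increments": [
    [[0, 0, 0], [0, 0.18, 0.09], 0],
    [[0, 0, 0], [0, 0.19, 0.07], 0],
    [[0, 0, 0], [0, 0.19, 0.06], 0]
  ]
}}

```text
t: 7.38
eef_pos: [0.4795, -0.1093, 0.0512]
orientation: [180.0, -0.0, 175.5]
contact_force: [-8.8, 5.3, 26.8]
width: 0.274
grasp_force: 60.5
```

Run:
```python
from rows import *
o,c=rows(254.5,254.5+48,4,(-.1099,.0507),(-.0917,.1214))
for i in range(0,len(o),3):print(i//3,o[i:i+3])
print(c)
```

```text
0 [[0.15, -0.01], [0.2, 0.04], [0.2, 0.02]]
1 [[0.2, 0.0], [0.2, -0.01], [0.2, -0.02]]
2 [[0.2, -0.04], [0.2, -0.05], [0.19, -0.06]]
3 [[0.18, -0.08], [0.18, -0.09], [0.18, -0.1]]
[-0.0529  0.0607]
```

{"method": "send_rows", "body": {
  "increments": [
    [[0, 0, 0], [0, 0.15, -0.01], 0],
    [[0, 0, 0], [0, 0.2, 0.04], 0],
    [[0, 0, 0], [0, 0.2, 0.02], 0]
  ]
}}

```text
t: 7.75
eef_pos: [0.4801, -0.0965, 0.0497]
orientation: [-179.9, -0.1, 175.5]
contact_force: [-9.4, -0.2, 21.3]
width: 0.272
grasp_force: 59.8
```

{"method": "send_rows", "body": {
  "increments": [
    [[0, 0, 0], [0, 0.2, 0], 0],
    [[0, 0, 0], [0, 0.2, -0.01], 0],
    [[0, 0, 0], [0, 0.2, -0.02], 0]
  ]
}}

```text
t: 8.12
eef_pos: [0.481, -0.0822, 0.0505]
orientation: [-179.8, -0.1, 175.5]
contact_force: [-10.9, -4.4, 22.0]
width: 0.272
grasp_force: 59.8
```

{"method": "send_rows", "body": {
  "increments": [
    [[0, 0, 0], [0, 0.2, -0.04], 0],
    [[0, 0, 0], [0, 0.2, -0.05], 0],
    [[0, 0, 0], [0, 0.19, -0.06], 0]
  ]
}}

```text
t: 8.5
eef_pos: [0.4818, -0.0683, 0.0542]
orientation: [-179.7, -0.1, 175.4]
contact_force: [-11.1, -8.3, 20.6]
width: 0.275
grasp_force: 59.6
```

{"method": "send_rows", "body": {
  "increments": [
    [[0, 0, 0], [0, 0.18, -0.08], 0],
    [[0, 0, 0], [0, 0.18, -0.09], 0],
    [[0, 0, 0], [0, 0.18, -0.1], 0]
  ]
}}

```text
t: 8.88
eef_pos: [0.4825, -0.0552, 0.0606]
orientation: [-179.7, -0.2, 175.4]
contact_force: [-10.5, -10.2, 15.1]
width: 0.273
grasp_force: 59.2
```

Run:
```python
from bench import *
import numpy as np
o=get_obs();print({k:np.round(o[k],4) for k in("t","eef_pos","contact_force","ft_torque","width","grasp_force")})
from rows import *
o,c=rows(302.5,302.5+72,4,(-.0529,.0607),(-.0917,.1214))
for i in range(0,len(o),3):print(i//3,o[i:i+3])
```

```text
{'t': np.float64(8.875), 'eef_pos': array([ 0.4825, -0.0552,  0.0606]), 'contact_force': array([-10.5421, -10.1876,  15.0581]), 'ft_torque': array([-2.3068,  2.1898, -0.0917]), 'width': np.float64(0.2727), 'grasp_force': np.float64(59.2125)}
0 [[0.16, -0.11], [0.16, -0.13], [0.15, -0.13]]
1 [[0.13, -0.15], [0.13, -0.15], [0.12, -0.17]]
2 [[0.1, -0.17], [0.1, -0.18], [0.08, -0.18]]
3 [[0.06, -0.19], [0.06, -0.2], [0.04, -0.19]]
4 [[0.02, -0.2], [0.02, -0.2], [-0.0, -0.2]]
5 [[-0.02, -0.2], [-0.03, -0.2], [-0.04, -0.2]]
```

Run:
```python
import numpy as np
from scipy.optimize import least_squares
p=np.array([[-.1355,.0639],[-.1231,.0562],[-.1093,.0512],[-.0965,.0497],[-.0822,.0505],[-.0683,.0542],[-.0552,.0606]])/[.9969,1]
F=np.array([[5.6,4.7],[6.5,18.8],[5.3,26.8],[-.2,21.3],[-4.4,22],[-8.3,20.6],[-10.2,15.1]])
f=lambda c:np.hypot(*(p-c[:2]).T)-.072
s=least_squares(f,[-.09,.12]);print(s.x,s.fun*1e3)
d=(p-s.x)/.072;print("radial",(F*d).sum(1).round(1),"tangential",(d[:,0]*F[:,1]-d[:,1]*F[:,0]).round(1))
```

```text
[-0.09339277  0.12165879] [-0.2730291   0.04347851  0.30774309  0.03941395 -0.00559205 -0.09922304
 -0.0709985 ]
radial [ -7.1 -19.8 -27.4 -21.3 -22.4 -22.2 -18.2] tangential [ 1.7 -1.9 -0.9 -1.2 -1.  -0.7 -0.7]
```

Run:
```python
from rows import *
o,c=rows(303,303+60,4,(-.0532,.0607),(-.0934,.1222))
for i in range(0,len(o),3):print(i//3,o[i:i+3])
print(c)
```

```text
0 [[0.13, -0.16], [0.15, -0.13], [0.15, -0.13]]
1 [[0.14, -0.15], [0.12, -0.16], [0.12, -0.16]]
2 [[0.1, -0.17], [0.09, -0.18], [0.08, -0.19]]
3 [[0.07, -0.19], [0.05, -0.19], [0.04, -0.2]]
4 [[0.02, -0.2], [0.01, -0.2], [-0.0, -0.2]]
[-0.02145  0.12595]
```

{"method": "send_rows", "body": {
  "increments": [
    [[0, 0, 0], [0.02, 0.13, -0.16], 0],
    [[0, 0, 0], [0.02, 0.15, -0.13], 0],
    [[0, 0, 0], [0.02, 0.15, -0.13], 0]
  ]
}}

```text
t: 9.25
eef_pos: [0.483, -0.0432, 0.0706]
orientation: [-179.9, -0.1, 175.5]
contact_force: [-3.3, -4.8, 1.1]
width: 0.277
grasp_force: 58.6
```

{"method": "send_rows", "body": {
  "increments": [
    [[0, 0, 0], [0, 0.14, -0.15], 0],
    [[0, 0, 0], [0, 0.12, -0.16], 0],
    [[0, 0, 0], [0, 0.12, -0.16], 0]
  ]
}}

```text
t: 9.62
eef_pos: [0.4836, -0.0334, 0.0822]
orientation: [-179.9, -0.1, 175.5]
contact_force: [-4.1, -6.6, -0.7]
width: 0.272
grasp_force: 58.6
```

{"method": "send_rows", "body": {
  "increments": [
    [[0, 0, 0], [0, 0.1, -0.17], 0],
    [[0, 0, 0], [0, 0.09, -0.18], 0],
    [[0, 0, 0], [0, 0.08, -0.19], 0]
  ]
}}

```text
t: 10.0
eef_pos: [0.484, -0.0264, 0.0956]
orientation: [-179.9, -0.1, 175.5]
contact_force: [-2.8, -4.8, -1.5]
width: 0.274
grasp_force: 58.6
```

{"method": "send_rows", "body": {
  "increments": [
    [[0, 0, 0], [0, 0.07, -0.19], 0],
    [[0, 0, 0], [0, 0.05, -0.19], 0],
    [[0, 0, 0], [0, 0.04, -0.2], 0]
  ]
}}

```text
t: 10.38
eef_pos: [0.4842, -0.0223, 0.11]
orientation: [-179.9, -0.1, 175.5]
contact_force: [-2.9, -4.7, -3.1]
width: 0.276
grasp_force: 58.7
```

{"method": "send_rows", "body": {
  "increments": [
    [[0, 0, 0], [0, 0.02, -0.2], 0],
    [[0, 0, 0], [0, 0.01, -0.2], 0],
    [[0, 0, 0], [0, 0, -0.2], 0]
  ]
}}

```text
t: 10.75
eef_pos: [0.4844, -0.0213, 0.1251]
orientation: [-180.0, -0.1, 175.5]
contact_force: [-3.8, -3.8, -6.1]
width: 0.277
grasp_force: 58.7
```

Run:
```python
from rows import *
o,c=rows(3,3+120,4,(-.02145,.12595),(-.0934,.1222))
for i in range(0,len(o),3):print(i//3,o[i:i+3])
print(c)
```

```text
0 [[-0.02, -0.2], [-0.03, -0.2], [-0.05, -0.2]]
1 [[-0.05, -0.19], [-0.08, -0.19], [-0.08, -0.18]]
2 [[-0.1, -0.17], [-0.11, -0.17], [-0.12, -0.16]]
3 [[-0.13, -0.15], [-0.14, -0.15], [-0.16, -0.13]]
4 [[-0.16, -0.12], [-0.16, -0.11], [-0.18, -0.1]]
5 [[-0.18, -0.08], [-0.19, -0.07], [-0.19, -0.06]]
6 [[-0.2, -0.05], [-0.2, -0.03], [-0.2, -0.02]]
7 [[-0.2, 0.0], [-0.2, 0.01], [-0.2, 0.03]]
8 [[-0.2, 0.03], [-0.19, 0.06], [-0.19, 0.06]]
9 [[-0.19, 0.08], [-0.17, 0.09], [-0.18, 0.1]]
[-0.1327  0.1827]
```

{"method": "send_rows", "body": {
  "increments": [
    [[0, 0, 0], [0, -0.02, -0.2], 0],
    [[0, 0, 0], [0, -0.03, -0.2], 0],
    [[0, 0, 0], [0, -0.05, -0.2], 0]
  ]
}}

```text
t: 11.12
eef_pos: [0.4842, -0.0234, 0.1402]
orientation: [180.0, -0.1, 175.5]
contact_force: [-5.0, -1.4, -6.6]
width: 0.274
grasp_force: 58.8
```

{"method": "send_rows", "body": {
  "increments": [
    [[0, 0, 0], [0, -0.05, -0.19], 0],
    [[0, 0, 0], [0, -0.08, -0.19], 0],
    [[0, 0, 0], [0, -0.08, -0.18], 0]
  ]
}}

```text
t: 11.5
eef_pos: [0.4839, -0.0286, 0.1543]
orientation: [179.9, -0.1, 175.5]
contact_force: [-4.1, -0.7, -7.3]
width: 0.269
grasp_force: 58.8
```

{"method": "send_rows", "body": {
  "increments": [
    [[0, 0, 0], [0, -0.1, -0.17], 0],
    [[0, 0, 0], [0, -0.11, -0.17], 0],
    [[0, 0, 0], [0, -0.12, -0.16], 0]
  ]
}}

```text
t: 11.88
eef_pos: [0.4835, -0.0364, 0.1668]
orientation: [179.9, -0.1, 175.6]
contact_force: [-3.8, 2.8, -7.5]
width: 0.274
grasp_force: 58.9
```

{"method": "send_rows", "body": {
  "increments": [
    [[0, 0, 0], [0, -0.13, -0.15], 0],
    [[0, 0, 0], [0, -0.14, -0.15], 0],
    [[0, 0, 0], [0, -0.16, -0.13], 0]
  ]
}}

```text
t: 12.25
eef_pos: [0.4829, -0.047, 0.1777]
orientation: [179.9, -0.0, 175.6]
contact_force: [-4.5, 5.5, -6.3]
width: 0.272
grasp_force: 59.1
```

{"method": "send_rows", "body": {
  "increments": [
    [[0, 0, 0], [0, -0.16, -0.12], 0],
    [[0, 0, 0], [0, -0.16, -0.11], 0],
    [[0, 0, 0], [0, -0.18, -0.1], 0]
  ]
}}

```text
t: 12.62
eef_pos: [0.4821, -0.0592, 0.186]
orientation: [179.8, 0.0, 175.6]
contact_force: [-3.5, 7.3, -5.8]
width: 0.269
grasp_force: 59.2
```

Forces are smooth, so I continue over the top.

{"method": "send_rows", "body": {
  "increments": [
    [[0, 0, 0], [0, -0.18, -0.08], 0],
    [[0, 0, 0], [0, -0.19, -0.07], 0],
    [[0, 0, 0], [0, -0.19, -0.06], 0]
  ]
}}

```text
t: 13.0
eef_pos: [0.4814, -0.073, 0.1916]
orientation: [179.8, 0.1, 175.6]
contact_force: [-2.6, 8.4, -2.3]
width: 0.273
grasp_force: 59.6
```

{"method": "send_rows", "body": {
  "increments": [
    [[0, 0, 0], [0, -0.2, -0.05], 0],
    [[0, 0, 0], [0, -0.2, -0.03], 0],
    [[0, 0, 0], [0, -0.2, -0.02], 0]
  ]
}}

```text
t: 13.38
eef_pos: [0.4805, -0.088, 0.1943]
orientation: [179.8, 0.1, 175.6]
contact_force: [-2.6, 8.4, -1.9]
width: 0.267
grasp_force: 59.7
```

{"method": "send_rows", "body": {
  "increments": [
    [[0, 0, 0], [0, -0.2, 0], 0],
    [[0, 0, 0], [0, -0.2, 0.01], 0],
    [[0, 0, 0], [0, -0.2, 0.03], 0]
  ]
}}

```text
t: 13.75
eef_pos: [0.4796, -0.1031, 0.1937]
orientation: [179.8, 0.1, 175.6]
contact_force: [-2.6, 8.8, 3.3]
width: 0.272
grasp_force: 60.2
```

{"method": "send_rows", "body": {
  "increments": [
    [[0, 0, 0], [0, -0.2, 0.03], 0],
    [[0, 0, 0], [0, -0.19, 0.06], 0],
    [[0, 0, 0], [0, -0.19, 0.06], 0]
  ]
}}

```text
t: 14.12
eef_pos: [0.4787, -0.1179, 0.19]
orientation: [179.9, 0.2, 175.6]
contact_force: [-2.7, 8.3, 2.5]
width: 0.274
grasp_force: 60.2
```

{"method": "send_rows", "body": {
  "increments": [
    [[0, 0, 0], [0, -0.19, 0.08], 0],
    [[0, 0, 0], [0, -0.17, 0.09], 0],
    [[0, 0, 0], [0, -0.18, 0.1], 0]
  ]
}}

```text
t: 14.5
eef_pos: [0.4779, -0.1315, 0.1834]
orientation: [179.9, 0.2, 175.6]
contact_force: [-1.0, 7.0, 3.2]
width: 0.273
grasp_force: 60.2
```

Run:
```python
from rows import *
o,c=rows(123,123+180,4,(-.1327,.1827),(-.0934,.1222))
for i in range(0,len(o),3):print(i//3,o[i:i+3])
print(c)
```

```text
0 [[-0.16, 0.12], [-0.16, 0.13], [-0.14, 0.13]]
1 [[-0.14, 0.15], [-0.13, 0.16], [-0.11, 0.16]]
2 [[-0.11, 0.17], [-0.09, 0.18], [-0.08, 0.19]]
3 [[-0.06, 0.19], [-0.05, 0.19], [-0.04, 0.2]]
4 [[-0.03, 0.2], [-0.01, 0.2], [0.01, 0.2]]
5 [[0.01, 0.2], [0.03, 0.2], [0.05, 0.2]]
6 [[0.06, 0.19], [0.07, 0.19], [0.09, 0.18]]
7 [[0.09, 0.17], [0.11, 0.17], [0.12, 0.16]]
8 [[0.14, 0.15], [0.14, 0.15], [0.15, 0.13]]
9 [[0.16, 0.12], [0.17, 0.11], [0.17, 0.1]]
10 [[0.19, 0.08], [0.18, 0.07], [0.2, 0.06]]
11 [[0.19, 0.05], [0.2, 0.03], [0.2, 0.02]]
12 [[0.2, -0.0], [0.2, -0.01], [0.2, -0.03]]
13 [[0.2, -0.03], [0.19, -0.06], [0.19, -0.06]]
14 [[0.19, -0.08], [0.18, -0.09], [0.17, -0.1]]
[-0.0542  0.0617]
```

{"method": "send_rows", "body": {
  "increments": [
    [[0, 0, 0], [0, -0.16, 0.12], 0],
    [[0, 0, 0], [0, -0.16, 0.13], 0],
    [[0, 0, 0], [0, -0.14, 0.13], 0]
  ]
}}

```text
t: 14.88
eef_pos: [0.4773, -0.1434, 0.174]
orientation: [179.9, 0.2, 175.6]
contact_force: [-1.1, 5.3, 4.7]
width: 0.272
grasp_force: 60.2
```

{"method": "send_rows", "body": {
  "increments": [
    [[0, 0, 0], [0, -0.14, 0.15], 0],
    [[0, 0, 0], [0, -0.13, 0.16], 0],
    [[0, 0, 0], [0, -0.11, 0.16], 0]
  ]
}}

```text
t: 15.25
eef_pos: [0.4767, -0.1533, 0.162]
orientation: [180.0, 0.2, 175.6]
contact_force: [1.0, 5.1, 5.3]
width: 0.274
grasp_force: 60.2
```

{"method": "send_rows", "body": {
  "increments": [
    [[0, 0, 0], [0, -0.11, 0.17], 0],
    [[0, 0, 0], [0, -0.09, 0.18], 0],
    [[0, 0, 0], [0, -0.08, 0.19], 0]
  ]
}}

```text
t: 15.62
eef_pos: [0.4762, -0.1606, 0.1479]
orientation: [-180.0, 0.2, 175.5]
contact_force: [4.4, 4.4, 4.5]
width: 0.275
grasp_force: 60.2
```

{"method": "send_rows", "body": {
  "increments": [
    [[0, 0, 0], [0, -0.06, 0.19], 0],
    [[0, 0, 0], [0, -0.05, 0.19], 0],
    [[0, 0, 0], [0, -0.04, 0.2], 0]
  ]
}}

```text
t: 16.0
eef_pos: [0.476, -0.1644, 0.1335]
orientation: [-180.0, 0.2, 175.5]
contact_force: [3.8, 3.2, 3.6]
width: 0.27
grasp_force: 60.2
```

{"method": "send_rows", "body": {
  "increments": [
    [[0, 0, 0], [0, -0.03, 0.2], 0],
    [[0, 0, 0], [0, -0.01, 0.2], 0],
    [[0, 0, 0], [0, 0.01, 0.2], 0]
  ]
}}

```text
t: 16.38
eef_pos: [0.4759, -0.1652, 0.1184]
orientation: [-180.0, 0.2, 175.5]
contact_force: [4.1, 3.1, 3.6]
width: 0.273
grasp_force: 60.2
```

{"method": "send_rows", "body": {
  "increments": [
    [[0, 0, 0], [0, 0.01, 0.2], 0],
    [[0, 0, 0], [0, 0.03, 0.2], 0],
    [[0, 0, 0], [0, 0.05, 0.2], 0]
  ]
}}

```text
t: 16.75
eef_pos: [0.4761, -0.1628, 0.1034]
orientation: [-180.0, 0.2, 175.5]
contact_force: [2.6, 4.3, 4.2]
width: 0.27
grasp_force: 60.2
```

{"method": "send_rows", "body": {
  "increments": [
    [[0, 0, 0], [0, 0.06, 0.19], 0],
    [[0, 0, 0], [0, 0.07, 0.19], 0],
    [[0, 0, 0], [0, 0.09, 0.18], 0]
  ]
}}

```text
t: 17.12
eef_pos: [0.4764, -0.1573, 0.0894]
orientation: [-180.0, 0.2, 175.5]
contact_force: [3.2, 3.7, 5.2]
width: 0.273
grasp_force: 60.2
```

{"method": "send_rows", "body": {
  "increments": [
    [[0, 0, 0], [0, 0.09, 0.17], 0],
    [[0, 0, 0], [0, 0.11, 0.17], 0],
    [[0, 0, 0], [0, 0.12, 0.16], 0]
  ]
}}

```text
t: 17.5
eef_pos: [0.4769, -0.1493, 0.0769]
orientation: [-180.0, 0.2, 175.5]
contact_force: [2.9, 4.3, 6.8]
width: 0.274
grasp_force: 60.3
```

{"method": "send_rows", "body": {
  "increments": [
    [[0, 0, 0], [0, 0.14, 0.15], 0],
    [[0, 0, 0], [0, 0.14, 0.15], 0],
    [[0, 0, 0], [0, 0.15, 0.13], 0]
  ]
}}

```text
t: 17.88
eef_pos: [0.4776, -0.1386, 0.0661]
orientation: [-180.0, 0.2, 175.5]
contact_force: [0.1, 3.8, 7.7]
width: 0.273
grasp_force: 60.5
```

{"method": "send_rows", "body": {
  "increments": [
    [[0, 0, 0], [0, 0.16, 0.12], 0],
    [[0, 0, 0], [0, 0.17, 0.11], 0],
    [[0, 0, 0], [0, 0.17, 0.1], 0]
  ]
}}

```text
t: 18.25
eef_pos: [0.4783, -0.1261, 0.058]
orientation: [-180.0, 0.1, 175.5]
contact_force: [-0.3, 3.4, 10.5]
width: 0.27
grasp_force: 60.7
```

{"method": "send_rows", "body": {
  "increments": [
    [[0, 0, 0], [0, 0.19, 0.08], 0],
    [[0, 0, 0], [0, 0.18, 0.07], 0],
    [[0, 0, 0], [0, 0.2, 0.06], 0]
  ]
}}

```text
t: 18.62
eef_pos: [0.4791, -0.1122, 0.0527]
orientation: [-179.9, 0.1, 175.5]
contact_force: [-1.6, 2.2, 8.4]
width: 0.273
grasp_force: 60.6
```

{"method": "send_rows", "body": {
  "increments": [
    [[0, 0, 0], [0, 0.19, 0.05], 0],
    [[0, 0, 0], [0, 0.2, 0.03], 0],
    [[0, 0, 0], [0, 0.2, 0.02], 0]
  ]
}}

```text
t: 19.0
eef_pos: [0.48, -0.0977, 0.0502]
orientation: [-179.9, 0.1, 175.5]
contact_force: [-3.7, -0.7, 10.8]
width: 0.272
grasp_force: 60.8
```

{"method": "send_rows", "body": {
  "increments": [
    [[0, 0, 0], [0, 0.2, 0], 0],
    [[0, 0, 0], [0, 0.2, -0.01], 0],
    [[0, 0, 0], [0, 0.2, -0.03], 0]
  ]
}}

```text
t: 19.38
eef_pos: [0.4808, -0.083, 0.051]
orientation: [-179.9, 0.0, 175.5]
contact_force: [-3.1, -2.5, 5.3]
width: 0.269
grasp_force: 60.4
```

{"method": "send_rows", "body": {
  "increments": [
    [[0, 0, 0], [0, 0.2, -0.03], 0],
    [[0, 0, 0], [0, 0.19, -0.06], 0],
    [[0, 0, 0], [0, 0.19, -0.06], 0]
  ]
}}

```text
t: 19.75
eef_pos: [0.4817, -0.0684, 0.0546]
orientation: [-179.9, 0.0, 175.5]
contact_force: [-5.1, -4.6, 7.4]
width: 0.273
grasp_force: 60.4
```

{"method": "send_rows", "body": {
  "increments": [
    [[0, 0, 0], [0, 0.19, -0.08], 0],
    [[0, 0, 0], [0, 0.18, -0.09], 0],
    [[0, 0, 0], [0, 0.17, -0.1], 0]
  ]
}}

```text
t: 20.12
eef_pos: [0.4824, -0.055, 0.0612]
orientation: [-179.9, -0.0, 175.5]
contact_force: [-4.9, -5.3, 5.6]
width: 0.27
grasp_force: 60.2
```

```bash
cat > fit.py <<'E'
import numpy as np
from scipy.optimize import least_squares
D=np.array([[-.0432,.0706,-4.8,1.1],[-.0334,.0822,-6.6,-.7],[-.0264,.0956,-4.8,-1.5],[-.0223,.11,-4.7,-3.1],[-.0213,.1251,-3.8,-6.1],
[-.0234,.1402,-1.4,-6.6],[-.0286,.1543,-.7,-7.3],[-.0364,.1668,2.8,-7.5],[-.047,.1777,5.5,-6.3],[-.0592,.186,7.3,-5.8],[-.073,.1916,8.4,-2.3],
[-.088,.1943,8.4,-1.9],[-.1031,.1937,8.8,3.3],[-.1179,.19,8.3,2.5],[-.1315,.1834,7,3.2],[-.1434,.174,5.3,4.7],[-.1533,.162,5.1,5.3],[-.1606,.1479,4.4,4.5],
[-.1644,.1335,3.2,3.6],[-.1652,.1184,3.1,3.6],[-.1628,.1034,4.3,4.2],[-.1573,.0894,3.7,5.2],[-.1493,.0769,4.3,6.8],[-.1386,.0661,3.8,7.7],
[-.1261,.058,3.4,10.5],[-.1122,.0527,2.2,8.4],[-.0977,.0502,-.7,10.8],[-.083,.051,-2.5,5.3],[-.0684,.0546,-4.6,7.4],[-.055,.0612,-5.3,5.6]])
p=D[:,:2]/[.9969,1];F=D[:,2:]
s=least_squares(lambda c:np.hypot(*(p-c[:2]).T)-c[2],[-.093,.122,.072]).x
d=p-s[:2];ph=np.arctan2(d[:,1],d[:,0])
T=-(np.cos(ph)*F[:,1]-np.sin(ph)*F[:,0]);R=(np.cos(ph)*F[:,0]+np.sin(ph)*F[:,1])
M=np.c_[np.ones_like(ph),np.cos(ph),np.sin(ph)];k,*_=np.linalg.lstsq(M,T,rcond=None);e=T-M@k
b=np.arctan2(-k[2],k[1]);sd=e.std(ddof=3);print("centre",s.round(4),"k",k.round(2),"amp N",np.hypot(*k[1:]).round(2),"resid",sd.round(2),"angle sd deg",np.degrees(sd/np.hypot(*k[1:])*np.sqrt(2/len(T))).round(1))
print(np.c_[np.degrees(ph)%360,T,R,e].round(1))
print("beta",np.degrees(b),"target handle angle",(270-np.degrees(b))%360)
for h in(slice(0,None,2),slice(1,None,2),slice(0,24)):
    k,*_=np.linalg.lstsq(M[h],T[h],rcond=None);print((270-np.degrees(np.arctan2(-k[2],k[1])))%360)
E
python3 fit.py
```

```text
centre [-0.0935  0.1223  0.0722] k [4.88 0.51 3.81] amp N 3.84 resid 0.57 angle sd deg 2.2
[[ 3.142e+02  2.700e+00 -4.100e+00  2.000e-01]
 [ 3.263e+02  4.200e+00 -5.100e+00  1.100e+00]
 [ 3.383e+02  3.200e+00 -3.900e+00 -8.000e-01]
 [ 3.502e+02  3.900e+00 -4.100e+00 -9.000e-01]
 [ 2.200e+00  5.900e+00 -4.000e+00  4.000e-01]
 [ 1.430e+01  6.000e+00 -3.000e+00 -3.000e-01]
 [ 2.630e+01  6.200e+00 -3.900e+00 -8.000e-01]
 [ 3.800e+01  7.600e+00 -2.400e+00  0.000e+00]
 [ 5.010e+01  8.300e+00 -1.300e+00  1.000e-01]
 [ 6.180e+01  9.200e+00 -1.700e+00  7.000e-01]
 [ 7.370e+01  8.700e+00  2.000e-01  0.000e+00]
 [ 8.580e+01  8.500e+00 -1.300e+00 -2.000e-01]
 [ 9.790e+01  9.200e+00  2.100e+00  6.000e-01]
 [ 1.101e+02  8.700e+00 -5.000e-01  4.000e-01]
 [ 1.221e+02  7.600e+00 -1.000e+00 -2.000e-01]
 [ 1.342e+02  7.100e+00 -3.000e-01 -2.000e-01]
 [ 1.466e+02  7.200e+00 -1.300e+00  7.000e-01]
 [ 1.593e+02  5.800e+00 -2.500e+00  0.000e+00]
 [ 1.711e+02  4.100e+00 -2.600e+00 -9.000e-01]
 [ 1.831e+02  3.400e+00 -3.300e+00 -7.000e-01]
 [ 1.952e+02  2.900e+00 -5.200e+00 -5.000e-01]
 [ 2.071e+02  2.900e+00 -5.700e+00  2.000e-01]
 [ 2.189e+02  2.600e+00 -7.600e+00  5.000e-01]
 [ 2.310e+02  1.900e+00 -8.400e+00  3.000e-01]
 [ 2.429e+02  1.800e+00 -1.090e+01  5.000e-01]
 [ 2.547e+02  1.000e-01 -8.700e+00 -1.000e+00]
 [ 2.665e+02  1.400e+00 -1.070e+01  3.000e-01]
 [ 2.782e+02  1.700e+00 -5.600e+00  5.000e-01]
 [ 2.902e+02  1.800e+00 -8.500e+00  3.000e-01]
 [ 3.021e+02  1.500e+00 -7.600e+00 -4.000e-01]]
beta -82.39509336648935 target handle angle 352.39509336648933
353.2741490693062
351.556632985237
352.43769341028064
```

Run:
```python
from rows import *
o,c=rows(303,353,5,(-.0542,.0617),(-.0934,.1222))
print(o,c)
```

```text
[[0.21, -0.15], [0.19, -0.16], [0.17, -0.18], [0.16, -0.2], [0.14, -0.2], [0.13, -0.22], [0.1, -0.23], [0.09, -0.24], [0.06, -0.24], [0.04, -0.25]] [-0.02195  0.11345]
```

{"method": "send_rows", "body": {
  "increments": [
    [[0, 0, 0], [0, 0.21, -0.15], 0],
    [[0, 0, 0], [0, 0.19, -0.16], 0],
    [[0, 0, 0], [0, 0.17, -0.18], 0],
    [[0, 0, 0], [0, 0.16, -0.2], 0],
    [[0, 0, 0], [0, 0.14, -0.2], 0],
    [[0, 0, 0], [0, 0.13, -0.22], 0],
    [[0, 0, 0], [0, 0.1, -0.23], 0],
    [[0, 0, 0], [0, 0.09, -0.24], 0],
    [[0, 0, 0], [0, 0.06, -0.24], 0],
    [[0, 0, 0], [0, 0.04, -0.25], 0],
    [[0, 0, 0], [0, 0, 0], 0],
    [[0, 0, 0], [0, 0, 0], 0],
    [[0, 0, 0], [0, 0, 0], 0],
    [[0, 0, 0], [0, 0, 0], 0]
  ]
}}

```text
t: 21.88
eef_pos: [0.4844, -0.0218, 0.1131]
orientation: [-180.0, -0.1, 175.5]
contact_force: [-7.1, -2.3, 4.0]
width: 0.272
grasp_force: 60.0
```

Run:
```python
from h import *
c=np.hstack([cv2.resize(grab_frame(n)[180:330,270:420],(400,400),interpolation=2) for n in P]);cv2.imwrite("pics/end.png",c[:,:,::-1])
o=get_obs();y,z=o["eef_pos"][1:];print(o["t"],o["eef_pos"],o["contact_force"],o["grasp_force"],np.degrees(np.arctan2(z-.1223,y/.9969+.0935))%360,np.hypot(z-.1223,y/.9969+.0935))
```

```text
21.975 [ 0.484357   -0.0218414   0.11306624] [-7.75780265 -1.97425934  4.75461948] 59.97118055820465 352.6505692048959 0.072183707129646
```

View pics/end.png

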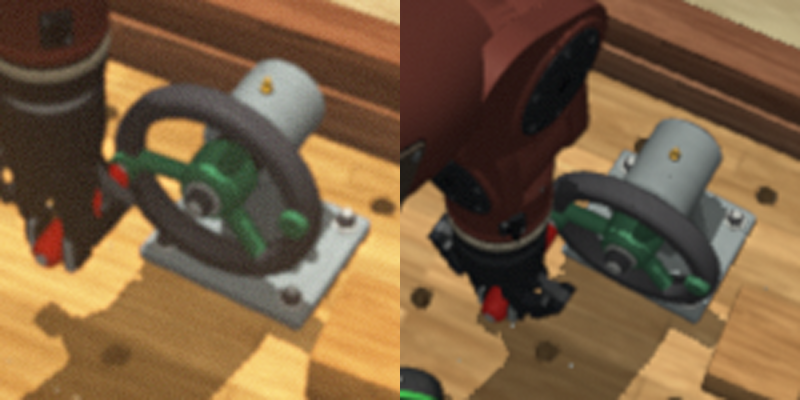

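The handle is still held between the pads (scene-crop px (50,245) to (120,175)), on the left just below axle height. It measures 352.65° against a target of 352.4°, and the wheel is at rest.

```bash
python3 -c "
from bench import job
print(job.job_done())"
```

```text
the job is handed in; nothing more can be done
None
```

I turned the wheel more than one full round, then brought the heavy side straight down (about ±2°, or 3 mm at the rim, by the fit to the felt forces); the gripper still holds the handle and keeps the wheel there, the mallet and tape measure were left alone, and the job was handed in at about 22 s.

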